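# Hold a carton in the coder's corner for its date code

## Task

The blue-banded carton is next for its date code. First turn the coder's position dial until its white pointer stands at the blue mark; then set the carton flat on the coder's base plate, lengthwise to the side fence, and press it firmly, but without crushing it, into the corner so that its end bears on the end stop and its long side on the side fence at once. Finish while the gripper holds it pressed there for printing, and leave the orange carton where it is.

Things in the scene. Friction and masses are not known exactly. Their poses are not given: they have to be found in the camera images.
- coder: Carton coder, fixed. Origin on the bench under the inner corner of its two fences; x goes through the end stop, y through the side fence, z up. In its frame (mm): base plate x -200..140, y -120..240, top z 12; white print hood from x 18, y -150..30, up to z 120; grey control pod x -170..10, y 100..220, top z 68. A carton home in the corner has its underside's centre at (-60, -28, 12).
- end_stop: Rigid smooth aluminium end stop (friction about 0.3, as for plate and side fence) with a print window, before the print hood. Origin and axes as the coder's (mm): its stop face is the plane x = 0, looking to -x, 10 thick, y -130..12, z 12..62.
- side_fence: Rigid low aluminium guide strip. Origin and axes as the coder's (mm): its guide face is the plane y = 0, looking to -y, 10 thick, x -110..0, z 12..34; behind it a foot to y 40 with two black thumb screws up to z 28. A carton stands 48 mm higher than this strip, so fingers can hold the carton's sides above it.
- corner (a point): The inner corner of the two fences at the height of the plate's top (12 mm above the bench). Same axes as the coder.
- dial (a joint): The coder's position dial, rad, growing clockwise seen from above, 0 to 5.236 with stops. Ticks every 0.524 from 0; coloured marks: green at 1.571, blue at 3.142, orange at 4.189. Stays where it is left (friction about 0.05 N m).
- dial_grip (a point): Point on the dial's upright axis, in its black grip bar, 8 mm below the bar's top, 104 mm above the bench, 36 mm above the pod. The bar is 44 mm long, 14 thick, 32 high, on a disc 48 mm across. The x axis runs along the bar and turns with it; the white pointer is at the -x end. At dial angle q the x axis has yaw (coder yaw - 0.524 - q).
- carton_blue: Closed white carton with a blue band round its middle, 120 mm long (x), 56 mm wide (y), 70 mm high (z), stiff, 0.22 to 0.45 kg. Origin at the centre of its underside. Its two ends are alike. It bears about 60 N against a fence without being crushed.
- carton_orange: Carton of the same size with an orange band, not to be disturbed. Origin at the centre of its underside, x along its length.
There are look-alikes about, which are no part of the job. Leave any purple or red look-alike of the carton_blue alone.

How it is judged (in metres and radians):
On the way, in this order (a step that is already met when the one before it is completed fails the run):
1. the dial's pointer stands at the blue mark (value of joint dial between 3.022 and 3.262 rad), for 0.3 s.
2. the blue carton is pressed against the end stop and the side fence at once (contact force between carton_blue and end_stop above 2 N and contact force between carton_blue and side_fence above 2 N and angle between the x axis of carton_blue and the x axis of coder, either way round below 0.05 rad), for 0.2 s.
At the end, for the whole second after the job is handed in: The gripper holds the blue carton still, pressing over 2 N on the end stop and over 2 N on the side fence at once; it is within 4 mm and 0.05 rad of its place in the corner, upright and flat on the plate within 3 mm; the dial is within 0.12 rad of the blue mark (all of step 1 and all of step 2 and contact force between the fingers and carton_blue above 2 N and angle between carton_blue's own z axis and vertical below 0.05 rad and x of carton_blue in the frame of coder between -0.064 and -0.056 m and y of carton_blue in the frame of coder between -0.032 and -0.024 m and z of carton_blue in the frame of coder between 0.009 and 0.015 m and linear speed of carton_blue below 0.01 m/s); the arm keeps its last pose, push and grip.
It fails at once if the orange carton is moved by more than 30 mm (distance of carton_orange from where it was at the start of the episode above 0.03 m).
It fails at once if the blue carton is crushed against a fence with more than 60 N (contact force between carton_blue and end_stop above 60 N or contact force between carton_blue and side_fence above 60 N).
It also fails if it takes over 72 s, if anything falls off the work surface, if the arm or the gripper's body presses on something with over 40 N, if the wrist force passes 120 N, or if a joint passes its speed limit or range.

## Robot

A 6-joint arm with a two-finger parallel gripper is mounted at the origin on the work surface. World frame = base frame: x ahead of the robot, y to its left, z up, the work surface at z = 0. Lengths are in mm, angles in degrees, forces in N, time in s.
With the tool pointing down it reaches from about 350 to 850 mm from the base axis. Payload 8.1 kg.
Tool frame: the origin (TCP) lies at the very end of the fingers, on their centre line; the grasp point (between the pads) lies r.tcp_to_grasp behind it (r.tcp_to_grasp is the distance from the TCP to the grasp point, in mm); z points along the fingers, y is the line along which they close (so a half turn about z gives the same grasp; the last joint's range is limited). The gripper opens to 85 mm and grips with 20 to 120 N. Pads are 22 mm wide; open, the fingers measure 114 mm over their backs; the gripper's body (76 mm by 85 mm) begins 54 mm behind the grasp point. The pads swing forward as they close: fully open they stand 13 mm farther back than shut.
Start: joints at [-74.794, 7.471, 85.268, -0, 87.261, -4.893], TCP at [206.21, -563.456, 231.292] pointing down, gripper open.
Joint ranges: [-169.43, 169.43], [-51.17, 129.36], [1.28, 143.12], [-76.62, 256.62], [0, 156.53], [-152.29, 152.29]. Speed limits (degrees/s): [136.94, 136.94, 159.86, 180, 180, 180].

## Interface

Orientations are given as [roll, pitch, yaw] about the fixed x, y, z axes, in that order (R = Rz(yaw) Ry(pitch) Rx(roll)).
In Python, from bench import r gives the robot as it stands.
- The arm moves only by the shell command python3 -m handwheel 'ROWS' [OPENING] [FORCE]. ROWS is JSON, a list of rows, each a list of 4 numbers: the shift along the tool's x, y, z in m, then the turn about the tool's z in degrees. A call has 1 to 10 rows; each row shifts and turns the commanded pose from where the row before left it, along the tool's axes as they then stand; what a row does not reach is not made up. A row lasts 1/10 s, in which the tool goes at most 50 mm and 8.59 degrees, less where a joint would pass 70% of its speed; a pose out of reach is approached as far as the arm can. A call is refused whole if a number of a shift passes 0.05 or a number of a turn 8.59, either way. A call with a gripper value outside its range is refused whole. OPENING is the finger opening in m, from 0 to 0.0854, set as the call begins (- or left out, the last holds). The fingers move at their own pace and stop on an object; FORCE is the grip in N (left out, the last holds). Time passes only in rows, so rows that do not move let the fingers close. It gives the time, the measured TCP pose, the force, the opening and the grip force at its end, in the units of the state.
- r.sense(): the state, without advancing time (a new reading comes with each control period).
- r.snapshot(name): name is "scene" or "side" or "wrist"; returns the picture (384x512x3 uint8, red, green, blue); there is no depth.
- r.camera_params(name): a dict with "fx", "fy", "cx", "cy" (pixels), "D" ([k1, k2, p1, p2, k3] as OpenCV has them; the pictures are not rectified), "R" (3x3) and "t" (3): a world point X has camera coordinates R X + t; the wrist camera has in their place "mount" (4x4, takes a point from camera to tool coordinates, whose origin is the TCP and whose axes are the flange's). Camera axes: x right, y down, z forward; pixel columns grow to the right and rows downward; lengths in mm; the calibration is good to about 2 mm. A picture is of the moment at which its call begins: read the wrist's pose just before it. camera_params takes no time and is no camera call.
- r.hand_in(): hands the job in; it is judged then, once.
The state is a dict: "time": time; "joint_pos": joint angles; "qd": joint speeds; "joint_efforts": joint torques, N m; "tool_pos": TCP position; "tcp_rot": TCP orientation; "ft_force": force on the tool from outside, world axes, zero at the start; "wrist_torque": the same for the moment, N m; "finger_gap": finger opening in mm; "grip_force": force on a finger pad.
Only numpy, scipy, OpenCV 4.12 (cv2) and the standard library are available. Lean on these libraries where they do the work, as an engineer would, in place of code of your own. Each camera call takes 0.05 s, during which the arm holds its last target. There are 200 camera calls.

## Working session

There is one attempt and no reset: what is moved stays moved. The work goes in short steps, Python scripts to look and compute and a shell command to move; the robot and the scene stay as the last step left them, time stands still between calls to the robot, and variables do not carry over. Pictures are saved under pics/ and viewed, at most 10 in all, crops included, and the job is handed in when it is done.

```bash
ls; mkdir -p pics; python3 - <<'E'
from bench import r
import cv2,numpy as np
a=[r.snapshot(n) for n in("scene","side")]
for n,i in zip(("scene","side"),a): cv2.imwrite(f"pics/{n}0.png",cv2.cvtColor(i,cv2.COLOR_RGB2BGR))
s=r.sense();print(s,r.tcp_to_grasp)
for n in("scene","side","wrist"):print(n,r.camera_params(n))
E
```

```text
pics
{'time': 0.1, 'joint_pos': array([-7.47940436e+01,  7.51086855e+00,  8.53244022e+01,  2.12537271e-03,
        8.72603697e+01, -4.89358464e+00]), 'qd': array([-0.04454569, -0.11831397, -0.10464437, -0.06915809, -0.03918187,
       -0.04417289]), 'joint_efforts': array([ 8.42522004e-04, -5.70954537e+01, -5.01939332e+01, -9.25722048e-06,
        8.17513210e-03,  8.31296666e-05]), 'tool_pos': array([ 206.08948375, -562.96808165,  230.33534888]), 'tcp_rot': array([-1.79904889e+02, -1.02736683e-02,  2.00994291e+01]), 'ft_force': array([-0.43150089,  0.13533355, -0.4712856 ]), 'wrist_torque': array([-0.01849754, -0.02802137,  0.01539977]), 'grip_force': 0.0, 'finger_gap': 85.82780056185096} 18.700000000000003
scene {'fx': 453.5384049831936, 'fy': 453.5384049831936, 'cx': 259.1863552133642, 'cy': 190.53292911637274, 'D': array([-0.13604795,  0.        ,  0.        ,  0.        ,  0.        ]), 'R': array([[ 0.74141528,  0.67104563, -0.00106739],
       [ 0.50552958, -0.55958691, -0.65673613],
       [-0.4412972 ,  0.48637461, -0.7541197 ]]), 't': array([-353.36358942, -249.3377619 , 141
[... 246 characters left out ...]
44713],
       [-0.21123506,  0.63877404, -0.73982935],
       [ 0.21042185, -0.70944255, -0.67261721]]), 't': array([ 501.06226025,  211.20838351, 1210.41961069])}
wrist {'fx': 321.3209877539415, 'fy': 321.3209877539415, 'cx': 254.4095064672944, 'cy': 188.545597894272, 'D': array([-0.01191805,  0.        ,  0.        ,  0.        ,  0.        ]), 'mount': array([[ 5.84623129e-04, -9.52982587e-01, -3.03024499e-01,
         7.70596442e+01],
       [ 9.99999761e-01,  4.45168072e-04,  5.29282512e-04,
         1.81356525e-01],
       [-3.69500185e-04, -3.03024736e-01,  9.52982619e-01,
        -1.43279335e+02],
       [ 0.00000000e+00,  0.00000000e+00,  0.00000000e+00,
         1.00000000e+00]])}
```

View pics/scene0.png

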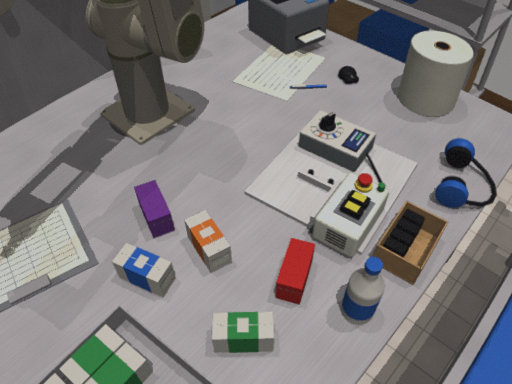

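View pics/side0.png

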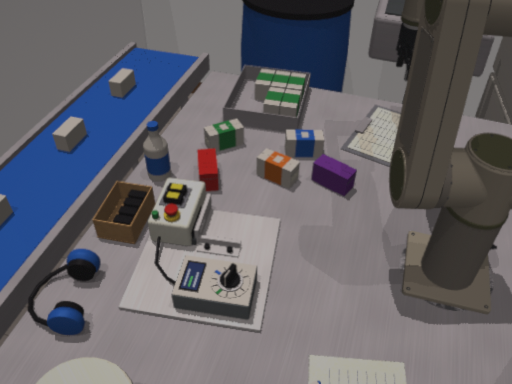

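Scene picture: candidates are the blue-banded carton (144,268), orange (208,240), purple (154,208), red (295,270), green (243,331) and the green ones in the tray. The blue bottle (362,290) and headphones are no cartons. I choose (144,268), which is (304,142) in the side view. The dial is at about (327,122) in the scene view and (231,277) in the side view, and the pod's long side runs about along world +x.

```bash
cat > h.py <<'E'
from bench import r
import cv2,numpy as np
from scipy.spatial.transform import Rotation as Ro
def cam(n,s=None):
    p=r.camera_params(n);K=np.array([[p['fx'],0,p['cx']],[0,p['fy'],p['cy']],[0,0,1]])
    if n!='wrist': R,t=p['R'],p['t']
    else:
        s=s or r.sense();T=np.eye(4);T[:3,:3]=Ro.from_euler('xyz',s['tcp_rot'],degrees=True).as_matrix();T[:3,3]=s['tool_pos']
        M=np.linalg.inv(T@p['mount']);R,t=M[:3,:3],M[:3,3]
    return K,p['D'],R,t
def ray(c,px):
    K,D,R,t=c;u=cv2.undistortPoints(np.array(px,float).reshape(-1,1,2),K,D)[:,0]
    return -R.T@t,np.c_[u,np.ones(len(u))]@R
def onz(c,px,z):
    o,d=ray(c,px);return o+d*((z-o[2])/d[:,2:])
def tri(c1,p1,c2,p2):
    o1,d1=ray(c1,p1);o2,d2=ray(c2,p2);k=np.linalg.lstsq(np.c_[d1[0],-d2[0]],o2-o1,rcond=None)[0]
    a=o1+k[0]*d1[0];b=o2+k[1]*d2[0];return (a+b)/2,np.linalg.norm(a-b)
def proj(c,X):
    K,D,R,t=c;return cv2.projectPoints(np.array(X,float).reshape(-1,3),cv2.Rodrigues(R)[0],t,K,D)[0][:,0]
def tool(dw,s=None):
    s=s or r.sense();return Ro.from_euler('xyz',s['tcp_rot'],degrees=True).as_matrix().T@np.array(dw)
def save(n,im,crop=None,k=1):
    if crop: x,y,w,h=crop;im=im[y:y+h,x:x+w]
    cv2.imwrite(f'pics/{n}.png',cv2.resize(cv2.cvtColor(im,cv2.COLOR_RGB2BGR),None,fx=k,fy=k,interpolation=cv2.INTER_CUBIC))
E
python3 - <<'E'
from h import *
A=cam('scene');B=cam('side')
print('dial',tri(A,[327,117],B,[232,267]))
print('platecorners',onz(A,[[249,183],[415,168]],12))
print('screws scene',onz(A,[[310,172],[330,183]],28),'side',onz(B,[[208,246],[230,249]],28))
a=cv2.cvtColor(cv2.imread('pics/scene0.png'),cv2.COLOR_BGR2RGB)
m=(a[:,:,2]>110)&(a[:,:,0]<70)
print('band',onz(A,[[144,262]],70),onz(B,[[304,135]],70))
print('orange',onz(A,[[206,233]],70),onz(B,[[278,160]],70))
print('purple',onz(A,[[152,200]],70),'red',onz(A,[[297,262]],70))
save('cropA',a,(90,170,180,130),4)
E
```

```text
dial (array([506.29351845, 238.23600609, 110.76296008]), np.float64(3.6351626290415693))
platecorners [[453.54983121 -14.47620332  12.        ]
 [754.82876008 333.37079359  12.        ]]
screws scene [[556.615763   112.06869509  28.        ]
 [619.36433426 116.01036989  28.        ]] side [[609.34344722 129.89860936  28.        ]
 [551.91639621 121.69725885  28.        ]]
band [[ 477.85612147 -371.48247193   70.        ]] [[ 472.92872986 -370.13826275   70.        ]]
orange [[ 521.27052477 -227.48920872   70.        ]] [[ 518.74461538 -219.245924     70.        ]]
purple [[ 354.30832929 -248.26456841   70.        ]] red [[ 721.22184642 -149.5409765    70.        ]]
```

View pics/cropA.png

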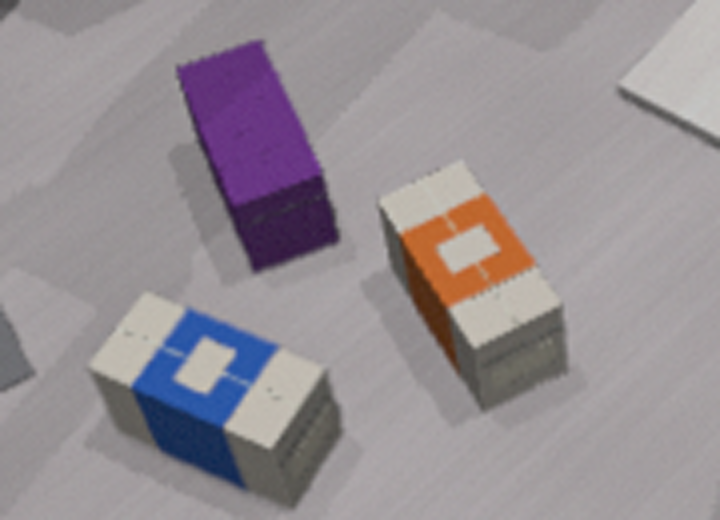

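The crop confirms the blue carton. Its top corners are at scene (127,243), (172,262), (158,282) and (112,261), and it stands clear of the purple and orange ones. Next I go over the coder for a close look.

```bash
R='x'; python3 -m handwheel '[[0.03,-0.028,-0.004,0],[0.03,-0.028,-0.004,0],[0.03,-0.028,-0.004,0],[0.03,-0.028,-0.004,0],[0.03,-0.028,-0.004,0],[0.03,-0.028,-0.004,0],[0.03,-0.028,-0.004,0],[0.03,-0.028,-0.004,0],[0.03,-0.028,-0.004,0],[0.03,-0.028,-0.004,0]]'
python3 -m handwheel '[[0.03,-0.028,-0.003,0],[0.03,-0.028,-0.003,0],[0.03,-0.028,-0.003,0],[0.03,-0.028,-0.003,0],[0.03,-0.028,-0.003,0],[0.03,-0.028,-0.003,0],[0.03,-0.028,-0.003,0],[0.03,-0.028,-0.003,0],[0.03,-0.028,-0.003,0],[0.01,-0.01,0,0]]'
python3 -m handwheel '[[0,0,0,0],[0,0,0,0],[0,0,0,0]]'
python3 - <<'E'
from h import *
import pickle
s=r.sense();a=r.snapshot('wrist');pickle.dump((s,a),open('w1.pkl','wb'));save('w1',a,None,1.5)
A=cam('scene')
P=onz(A,[[126.75,243],[171.75,262.5],[158,282.5],[112.5,261.25]],70);print(P.mean(0),np.linalg.norm(P-np.roll(P,-1,0),axis=1))
d=P[1]-P[0]+P[2]-P[3];print('yaw',np.degrees(np.arctan2(d[1],d[0])))
E
```

```text
time: 1.1
tool_pos: [392.0, -195.7, 271.2]
tcp_rot: [-180.0, 0.0, 20.1]
ft_force: [0.6, -1.0, -0.3]
finger_gap: 85.5
grip_force: 0.0
time: 2.1
tool_pos: [565.2, 148.1, 297.7]
tcp_rot: [-179.9, 0.0, 20.3]
ft_force: [0.2, -0.4, -0.1]
finger_gap: 85.1
grip_force: 0.0
time: 2.4
tool_pos: [564.3, 143.5, 298.2]
tcp_rot: [180.0, 0.0, 20.0]
ft_force: [0.1, -0.4, -0.0]
finger_gap: 85.4
grip_force: 0.0
[ 474.40381136 -374.72781661   70.        ] [118.74965146  54.37112991 118.89354055  53.38968352]
yaw 17.14266255767977
```

View pics/w1.png

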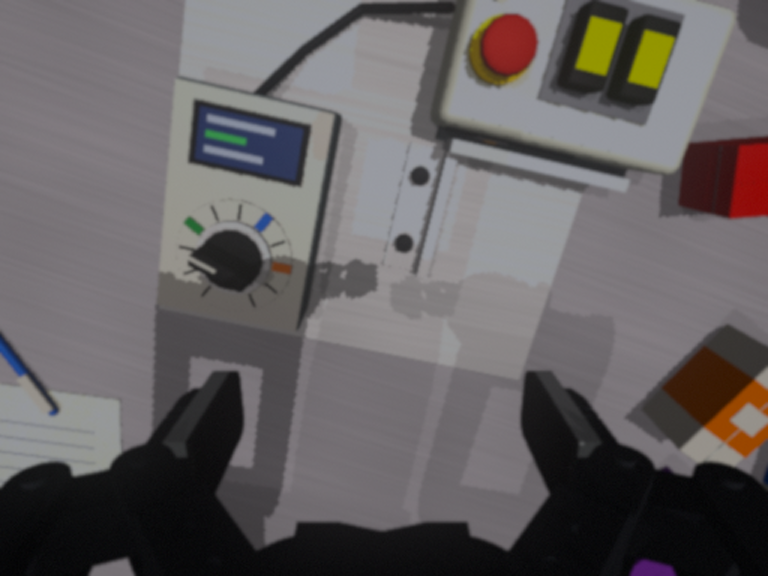

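Wrist view (in 1.5x pixels): pod top corners are (178,78), (340,115), (156,308), (300,328). Dial centre is about (232,258), the white pointer runs (215,272) to (190,258), and the blue mark is at (263,222), the green at (193,225), the orange at (282,268). End stop is the strip (450,145)-(630,187), and the side fence is beside the screws (419,176) and (403,243).

```bash
python3 - <<'E'
from h import *
import pickle
s,a=pickle.load(open('w1.pkl','rb'));c=cam('wrist',s)
P=onz(c,np.array([[178,78],[340,115],[156,308],[300,328]])/1.5,68)
L=np.array([[10,220],[10,100],[-170,220],[-170,100.]])
print('podcorners',P.round(1))
# rigid fit
def fit(L,P):
    l=L-L.mean(0);p=P-P.mean(0);th=np.arctan2((l[:,0]*p[:,1]-l[:,1]*p[:,0]).sum(),(l*p).sum());R=np.array([[np.cos(th),-np.sin(th)],[np.sin(th),np.cos(th)]])
    o=P.mean(0)-R@L.mean(0);return th,o,(P-(L@R.T+o))
th,o,e=fit(L,P[:,:2]);print('yaw',np.degrees(th),o,e.round(1))
z=onz(c,np.array([[263,222],[193,225],[282,268],[190,258],[215,272]])/1.5,69)
pt=onz(c,np.array([[190,258],[215,272],[232,258]])/1.5,112)
print(z.round(1),pt.round(1))
d=pt[0]-pt[1];ang=np.arctan2(d[1],d[0]);print('pointer yaw',np.degrees(ang),'q deg',np.degrees(th)-30-(np.degrees(ang)-180))
es=onz(c,np.array([[450,140],[630,185],[455,152],[628,190]])/1.5,62);print('endstop top',es.round(1))
sc=onz(c,np.array([[419,176],[403,243]])/1.5,28);print(sc.round(1))
save('w1c',a,(60,40,380,180),2)
E
```

```text
podcorners [[620.1 319.2  68. ]
 [635.9 201.7  68. ]
 [440.5 296.9  68. ]
 [464.3 179.4  68. ]]
yaw 7.967561881760291 [641.62129168 101.91485621] [[-0.9 -2. ]
 [-1.7 -0.7]
 [-2.3  0.7]
 [ 4.9  2. ]]
[[540.5 232.9  69. ]
 [519.5 283.8  69. ]
 [509.8 208.3  69. ]
 [492.5 279.8  69. ]
 [488.  258.2  69. ]] [[509.2 267.1 112. ]
 [505.2 248.  112. ]
 [519.4 239.2 112. ]]
pointer yaw 78.25720656064603 q deg 79.71035532111426
endstop top [[647.5 118.4  62. ]
 [664.8 -26.3  62. ]
 [640.7 111.4  62. ]
 [660.8 -26.7  62. ]]
[[612.6 127.1  28. ]
 [554.1 119.3  28. ]]
```

View pics/w1c.png

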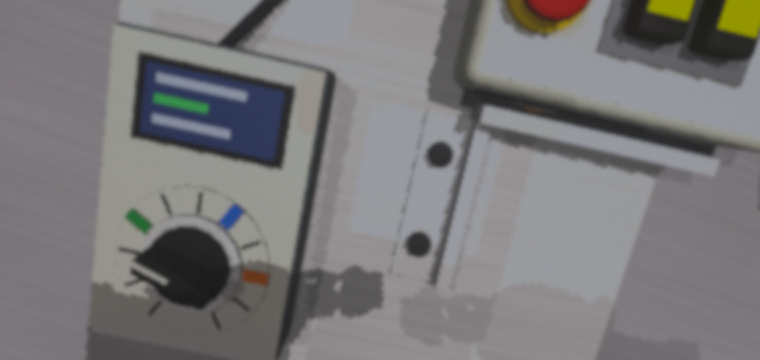

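Coder: origin about (641.6, 102), yaw 8°. The end stop's edge agrees to 2 mm. Three marks give dial axis (504.5, 247.3), and the pointer yaw is about 77.5°, so q is about 80°. I need +100° clockwise.

```bash
python3 -m handwheel '[[-0.007,-0.039,0.03,0],[-0.007,-0.039,0.03,0],[-0.007,-0.04,0.03,0],[0,0,0,-8.2],[0,0,0,-8.2],[0,0,0,-8.2],[0,0,0,-8.2],[0,0,0,-8.2],[0,0,0,-8.2],[0,0,0,-8.3]]' 0.05 30
python3 -m handwheel '[[0,0,0,0],[0,0,0,0],[0,0,0,0]]'
python3 - <<'E'
from h import *
s=r.sense();a=r.snapshot('wrist');c=cam('wrist',s);save('w2',a)
p=s['tool_pos'];print(p,s['tcp_rot'],'to dial, tool axes',tool([504.5-p[0],247.3-p[1],85.5-p[2]],s),'expected dial px',proj(c,[504.5,247.3,112]))
E
```

```text
time: 3.45
tool_pos: [504.7, 246.9, 208.9]
tcp_rot: [180.0, -0.0, 77.8]
ft_force: [0.3, 0.5, -0.3]
finger_gap: 50.1
grip_force: 0.0
time: 3.75
tool_pos: [504.6, 247.7, 208.7]
tcp_rot: [180.0, -0.0, 77.4]
ft_force: [0.8, 0.1, 0.1]
finger_gap: 50.3
grip_force: 0.0
[504.62450309 247.65527087 208.73083698] [ 1.79989708e+02 -6.65328275e-03  7.73610682e+01] to dial, tool axes [-3.88213893e-01 -6.58859532e-02  1.23230783e+02] expected dial px [[254.62955067 189.90554335]]
```

View pics/w2.png

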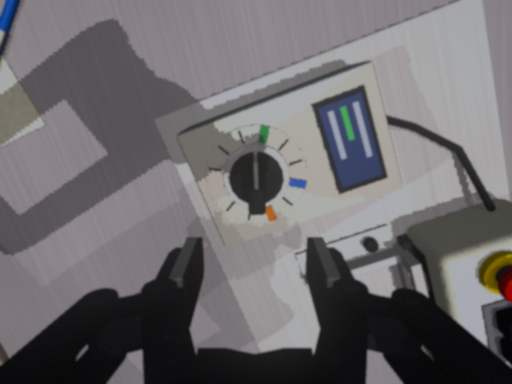

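The bar lies straight along the tool's x at (256,182), close to the expected pixel, with the pointer just short of the green mark at (265,133). I lower and grip.

```bash
python3 -m handwheel '[[0,0,0.03,0],[0,0,0.03,0],[0,0,0.03,0],[0,0,0.02,0],[0,0,0.013,0],[0,0,0,0],[0,0,0,0]]'
python3 -m handwheel '[[0,0,0,0],[0,0,0,0],[0,0,0,0],[0,0,0,0],[0,0,0,0],[0,0,0,0],[0,0,0,0]]' 0 30
```

```text
time: 4.5
tool_pos: [505.0, 248.3, 86.4]
tcp_rot: [180.0, -0.0, 77.6]
ft_force: [-0.4, 0.6, 0.1]
finger_gap: 49.4
grip_force: 0.0
time: 5.2
tool_pos: [506.0, 248.2, 87.1]
tcp_rot: [179.8, -0.1, 77.6]
ft_force: [4.0, -1.4, 6.2]
finger_gap: 13.4
grip_force: 33.7
```

```bash
python3 -m handwheel '[[0,0,0,5],[0,0,0,5],[0,0,0,5],[0,0,0,5],[0,0,0,5],[0,0,0,5],[0,0,0,5],[0,0,0,5],[0,0,0,5],[0,0,0,5]]'
python3 -m handwheel '[[0,0,0,5],[0,0,0,5],[0,0,0,5],[0,0,0,5],[0,0,0,5],[0,0,0,5],[0,0,0,5],[0,0,0,5],[0,0,0,5],[0,0,0,5]]'
python3 -m handwheel '[[0,0,0,0],[0,0,0,0],[0,0,0,0],[0,0,0,0]]'
```

```text
time: 6.2
tool_pos: [506.4, 248.0, 87.1]
tcp_rot: [179.9, -0.2, 27.4]
ft_force: [5.2, -3.4, 4.4]
finger_gap: 13.6
grip_force: 33.6
time: 7.2
tool_pos: [506.5, 247.6, 87.2]
tcp_rot: [-179.9, -0.2, -22.6]
ft_force: [4.5, -4.9, 6.9]
finger_gap: 13.0
grip_force: 33.7
time: 7.6
tool_pos: [506.5, 247.6, 87.1]
tcp_rot: [-179.9, -0.2, -22.4]
ft_force: [4.8, -5.0, 4.8]
finger_gap: 13.3
grip_force: 33.7
```

```bash
python3 -m handwheel '[[0,0,0,0],[0,0,0,0],[0,0,0,0],[0,0,0,0],[0,0,-0.03,0],[0,0,-0.05,0],[0,0,-0.05,0],[0,0,0,0],[0,0,0,0],[0,0,0,0]]' 0.05
python3 - <<'E'
from h import *
import pickle
s=r.sense();a=r.snapshot('wrist');pickle.dump((s,a),open('w3.pkl','wb'));save('w3',a,(170,90,180,135),4);print(s['tool_pos'],s['tcp_rot'])
E
```

```text
time: 8.6
tool_pos: [503.8, 247.9, 214.1]
tcp_rot: [179.9, 0.1, -22.4]
ft_force: [0.3, 0.6, -1.0]
finger_gap: 49.6
grip_force: 0.0
[503.77652428 247.91846744 214.12019488] [ 1.79916823e+02  9.25938667e-02 -2.23936896e+01]
```

View pics/w3.png

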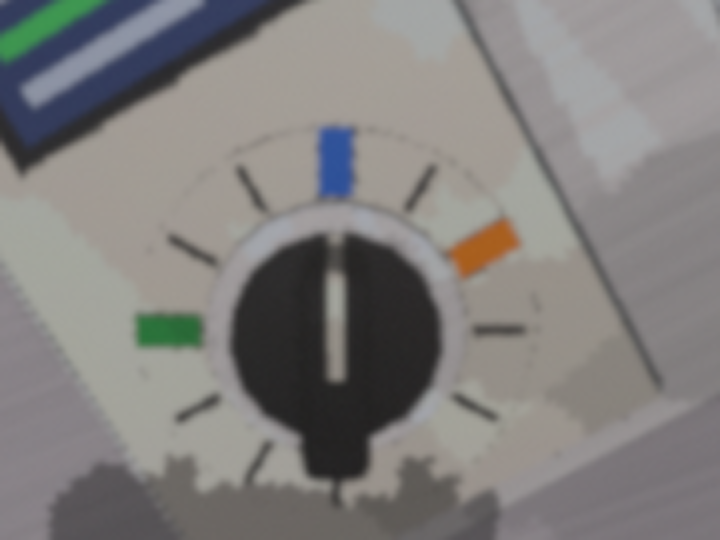

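The pointer stands straight at the blue mark (pointer at x 336, mark at 337 in the crop). Now I go over the blue carton, high, turning to yaw 17°.

```bash
python3 -m handwheel '[[0,0,-0.01,-7.9],[0,0,0,-7.9],[0,0,0,-7.9],[0,0,0,-7.9],[0,0,0,-7.9]]' 0.085
python3 -m handwheel '[[-0.015,0.042,0,0],[-0.015,0.042,0,0],[-0.015,0.042,0,0],[-0.015,0.042,0,0],[-0.015,0.042,0,0],[-0.015,0.042,0,0],[-0.015,0.042,0,0],[-0.015,0.042,0,0],[-0.015,0.042,0,0],[-0.015,0.042,0,0]]'
python3 -m handwheel '[[-0.015,0.042,0,0],[-0.015,0.042,0,0],[-0.015,0.042,0,0],[-0.015,0.042,0,0],[0,0,0,0],[0,0,0,0],[0,0,0,0]]'
python3 - <<'E'
from h import *
import pickle
s=r.sense();a=r.snapshot('wrist');pickle.dump((s,a),open('w4.pkl','wb'));save('w4',a)
c=cam('wrist',s);print(proj(c,[474.4,-374.7,70]))
E
```

```text
time: 9.15
tool_pos: [503.5, 247.7, 223.3]
tcp_rot: [180.0, 0.2, 17.4]
ft_force: [0.1, -0.4, 0.2]
finger_gap: 84.8
grip_force: 0.0
time: 10.15
tool_pos: [483.3, -198.8, 223.5]
tcp_rot: [-179.9, 0.1, 17.1]
ft_force: [0.4, -0.4, 0.8]
finger_gap: 84.7
grip_force: 0.0
time: 10.85
tool_pos: [476.5, -374.4, 224.2]
tcp_rot: [-179.9, 0.1, 17.1]
ft_force: [-0.5, 1.0, 0.2]
finger_gap: 85.1
grip_force: 0.0
[[254.13878191 173.02215282]]
```

View pics/w4.png

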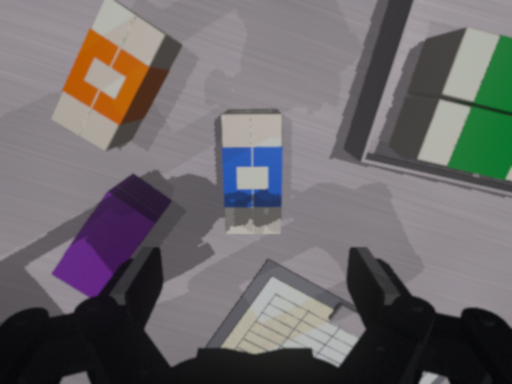

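The blue carton is upright in the view: top face from (221,113)-(282,113) to (225,234)-(281,234), band centre (252,178). Its length is along the tool's x.

```bash
python3 - <<'E'
from h import *
import pickle
s,a=pickle.load(open('w4.pkl','rb'));c=cam('wrist',s)
m=((a[:,:,2].astype(int)-a[:,:,0]>60)&(a[:,:,2]>100)).astype(np.uint8)
n,l,st,ce=cv2.connectedComponentsWithStats(m);i=1+st[1:,4].argmax();cn=cv2.findContours((l==i).astype(np.uint8),0,2)[0][0]
re=cv2.boxPoints(cv2.minAreaRect(cn));P=onz(c,re,70);print(re.round(1),P.round(1),np.linalg.norm(P-np.roll(P,-1,0),axis=1).round(1))
Q=onz(c,[[221,113],[282,113],[281,234],[225,234]],70);print(Q.round(1),Q.mean(0),np.linalg.norm(Q-np.roll(Q,-1,0),axis=1))
d=Q[0]-Q[3]+Q[1]-Q[2];print('yaw',np.degrees(np.arctan2(d[1],d[0])))
b=P.mean(0);p=s['tool_pos'];print('tool d',tool(b-p,s),tool(Q.mean(0)-p,s))
for k in range(4): print(tool(P[k]-p,s).round(1))
E
```

```text
[[221.4 148. ]
 [281.9 146.1]
 [283.8 204.3]
 [223.2 206.2]] [[ 488.4 -338.3   70. ]
 [ 506.8 -391.8   70. ]
 [ 452.5 -412.    70. ]
 [ 432.9 -355.5   70. ]] [56.6 57.9 59.9 58.1]
[[ 519.2 -329.5   70. ]
 [ 535.5 -382.2   70. ]
 [ 421.2 -419.7   70. ]
 [ 404.3 -365.3   70. ]] [ 470.04109468 -374.18299356   70.        ] [ 55.16560414 120.25356213  56.99129198 120.2889908 ]
yaw 17.727838320973238
tool d [ -5.87061341  -1.41364983 154.18139625] [ -5.93664287  -1.67464356 154.18210735]
[ 22.2 -30.5 154.2]
[ 24.   26.  154.1]
[-33.8  29.3 154.1]
[-35.9 -30.5 154.3]
```

```bash
python3 -m handwheel '[[-0.004,-0.0015,0.04,-0.6],[0,0,0.04,0],[0,0,0.04,0],[0,0,0.04,0],[0,0,0.02,0],[0,0,0.012,0],[0,0,0,0],[0,0,0,0]]'
python3 -m handwheel '[[0,0,0,0],[0,0,0,0],[0,0,0,0],[0,0,0,0],[0,0,0,0],[0,0,0,0]]' 0.03 60
```

```text
time: 11.7
tool_pos: [473.4, -375.5, 35.0]
tcp_rot: [179.9, -0.1, 17.7]
ft_force: [0.3, -0.8, -0.2]
finger_gap: 85.1
grip_force: 0.0
time: 12.3
tool_pos: [473.6, -376.3, 35.6]
tcp_rot: [179.9, -0.1, 17.7]
ft_force: [0.5, 1.1, 7.1]
finger_gap: 55.2
grip_force: 65.4
```

Gripped (gap 55.2 mm, 65 N). I lift well above the neighbours, turn to coder yaw, and carry.

```bash
python3 -m handwheel '[[0,0,-0.02,0],[0,0,-0.03,0],[0,0,-0.03,0],[0,0,-0.03,0],[0,0,-0.02,3],[0,0,0,3.5],[0,0,0,3.2],[0,0,0,0]]'
python3 -m handwheel '[[0.012,-0.034,0,0],[0.013,-0.034,0,0],[0.013,-0.034,0,0],[0.013,-0.034,0,0],[0.013,-0.034,0,0],[0.013,-0.034,0,0],[0.013,-0.034,0,0],[0.013,-0.034,0,0],[0.013,-0.034,0,0],[0.013,-0.034,0,0]]'
python3 -m handwheel '[[0.013,-0.034,0,0],[0.009,-0.028,0,0],[0,0,0,0],[0,0,0,0],[0,0,0,0],[0,0,0,0]]'
python3 - <<'E'
from h import *
s=r.sense();p=s['tool_pos'];th=np.radians(8);R=np.array([[np.cos(th),-np.sin(th)],[np.sin(th),np.cos(th)]]);print('coder',R.T@(p[:2]-[641.6,102]),p,s['tcp_rot'])
save('s5',r.snapshot('side'),(90,130,240,180),3)
E
```

```text
time: 13.1
tool_pos: [472.4, -375.5, 163.9]
tcp_rot: [180.0, -0.0, 7.9]
ft_force: [0.5, -0.3, -2.7]
finger_gap: 54.9
grip_force: 64.5
time: 14.1
tool_pos: [552.8, -19.3, 163.5]
tcp_rot: [180.0, 0.0, 8.1]
ft_force: [0.7, -0.4, -1.7]
finger_gap: 55.3
grip_force: 64.8
time: 14.7
tool_pos: [565.9, 42.6, 163.5]
tcp_rot: [180.0, 0.0, 7.9]
ft_force: [0.9, -0.1, -2.1]
finger_gap: 54.8
grip_force: 64.8
coder [-83.22823226 -48.3079369 ] [565.90490456  42.57906145 163.50075738] [1.79986424e+02 1.44734611e-02 7.94289243e+00]
```

View pics/s5.png

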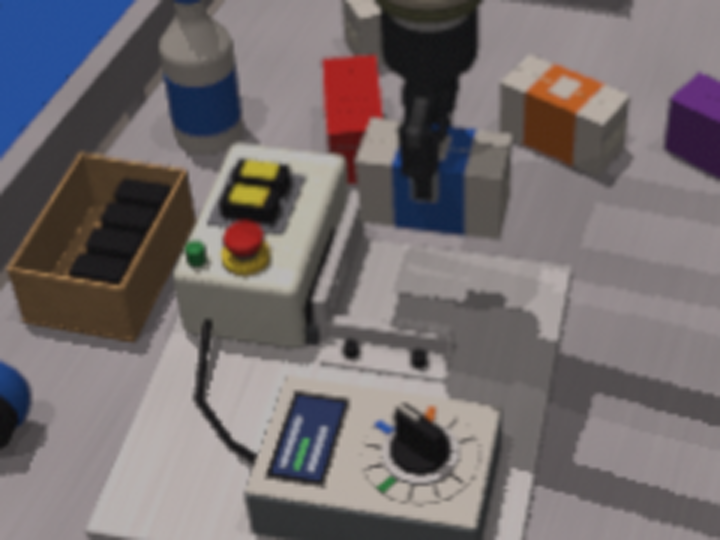

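The side picture shows the carton held level at crop (435,185), clear of the fence corner (340,320) and the end stop; the orange carton is untouched. I lower it.

```bash
python3 -m handwheel '[[0,0,0.03,0],[0,0,0.03,0],[0,0,0.03,0],[0,0,0.015,0],[0,0,0.005,0],[0,0,0.002,0],[0,0,0,0],[0,0,0,0]]'
python3 -m handwheel '[[0,0,0.001,0],[0,0,0.001,0],[0,0,0.001,0],[0,0,0,0]]'
python3 -m handwheel '[[0,0,0.001,0],[0,0,0,0]]'
```

```text
time: 15.55
tool_pos: [567.4, 43.7, 53.3]
tcp_rot: [180.0, -0.2, 8.0]
ft_force: [-0.6, 0.3, -2.2]
finger_gap: 55.5
grip_force: 64.9
time: 15.95
tool_pos: [565.9, 43.7, 48.5]
tcp_rot: [-180.0, 0.0, 8.0]
ft_force: [-0.3, -0.9, -2.2]
finger_gap: 55.4
grip_force: 65.0
time: 16.15
tool_pos: [566.2, 43.7, 47.7]
tcp_rot: [180.0, -0.0, 8.0]
ft_force: [0.1, 0.6, -1.9]
finger_gap: 55.3
grip_force: 64.9
```

```bash
python3 -m handwheel '[[0,0,0.001,0],[0,0,0,0]]'; python3 -m handwheel '[[0,0,0.001,0],[0,0,0,0]]'; python3 -m handwheel '[[0,0,0.001,0],[0,0,0,0]]'
```

```text
time: 16.35
tool_pos: [566.5, 43.7, 47.6]
tcp_rot: [180.0, -0.0, 8.0]
ft_force: [-3.0, 0.8, 6.0]
finger_gap: 55.4
grip_force: 65.7
time: 16.55
tool_pos: [566.9, 43.7, 47.6]
tcp_rot: [180.0, -0.1, 8.0]
ft_force: [-6.2, -0.8, 11.6]
finger_gap: 55.4
grip_force: 66.5
time: 16.75
tool_pos: [567.4, 43.7, 47.5]
tcp_rot: [180.0, -0.1, 8.0]
ft_force: [-8.7, -0.0, 17.8]
finger_gap: 54.9
grip_force: 67.4
```

Touchdown at z 47.6, as predicted. I ease off the vertical load and slide to the end stop first.

```bash
python3 -m handwheel '[[0,0,-0.0023,0],[0.006,-0.004,0,0],[0.006,-0.004,0,0],[0.006,-0.004,0,0],[0,0,0,0],[0,0,0,0]]'
python3 -m handwheel '[[0.001,0,0,0],[0.001,0,0,0],[0,0,0,0]]'
python3 -m handwheel '[[0.001,0,0,0],[0.001,0,0,0],[0,0,0,0]]'
```

```text
time: 17.35
tool_pos: [583.6, 58.7, 47.6]
tcp_rot: [-180.0, -0.1, 8.0]
ft_force: [3.3, 2.2, 5.4]
finger_gap: 55.0
grip_force: 65.8
time: 17.65
tool_pos: [584.1, 58.6, 47.6]
tcp_rot: [-180.0, 0.0, 8.0]
ft_force: [-4.5, 2.2, 10.2]
finger_gap: 55.0
grip_force: 66.4
time: 17.95
tool_pos: [586.1, 58.6, 47.6]
tcp_rot: [180.0, 0.0, 8.0]
ft_force: [-4.7, 0.1, 10.6]
finger_gap: 55.3
grip_force: 66.4
```

```bash
python3 -m handwheel '[[0.001,0,-0.0005,0],[0.001,0,0,0],[0,0,0,0]]'
python3 -m handwheel '[[0.001,0,0,0],[0,0,0,0]]'
python3 -m handwheel '[[0.001,0,0,0],[0,0,0,0]]'
```

```text
time: 18.25
tool_pos: [587.9, 58.9, 47.6]
tcp_rot: [-180.0, 0.0, 8.0]
ft_force: [-3.0, 0.5, 7.5]
finger_gap: 55.1
grip_force: 65.9
time: 18.45
tool_pos: [588.9, 59.0, 47.6]
tcp_rot: [-180.0, 0.0, 8.0]
ft_force: [-3.9, -0.0, 7.6]
finger_gap: 55.3
grip_force: 65.9
time: 18.65
tool_pos: [589.5, 59.1, 47.6]
tcp_rot: [180.0, 0.1, 8.0]
ft_force: [-5.2, -0.2, 9.5]
finger_gap: 55.1
grip_force: 66.2
```

```bash
python3 -m handwheel '[[0.001,0,0,0],[0,0,0,0]]'
python3 -m handwheel '[[0.001,0,0,0],[0,0,0,0]]'
python3 -m handwheel '[[0,-0.002,0,0],[0,-0.002,0,0],[0,0,0,0]]'
python3 -m handwheel '[[0,-0.001,0,0],[0,-0.001,0,0],[0,0,0,0]]'
```

```text
time: 18.85
tool_pos: [589.5, 59.1, 47.6]
tcp_rot: [-180.0, 0.2, 8.0]
ft_force: [-12.1, -1.5, 14.0]
finger_gap: 55.2
grip_force: 66.9
time: 19.05
tool_pos: [589.5, 59.1, 47.6]
tcp_rot: [-180.0, 0.3, 8.0]
ft_force: [-18.4, -1.6, 19.0]
finger_gap: 55.6
grip_force: 67.6
time: 19.35
tool_pos: [589.3, 60.6, 47.6]
tcp_rot: [179.8, 0.3, 7.9]
ft_force: [-15.9, -13.0, 18.1]
finger_gap: 55.2
grip_force: 67.3
time: 19.65
tool_pos: [589.1, 62.2, 47.6]
tcp_rot: [179.8, 0.3, 7.9]
ft_force: [-15.5, -15.6, 17.1]
finger_gap: 55.1
grip_force: 67.3
```

```bash
python3 -m handwheel '[[0,-0.001,-0.001,0],[0,-0.001,0,0],[0,0,0,0]]'
python3 -m handwheel '[[0,-0.001,0,0],[0,0,0,0]]'
python3 -m handwheel '[[0,-0.001,0,0],[0,0,0,0]]'
python3 -m handwheel '[[0,-0.001,0,0],[0,0,0,0]]'
```

```text
time: 19.95
tool_pos: [588.7, 65.1, 47.7]
tcp_rot: [179.9, 0.3, 7.9]
ft_force: [-11.6, -10.2, 9.4]
finger_gap: 54.8
grip_force: 66.3
time: 20.15
tool_pos: [588.6, 66.0, 47.6]
tcp_rot: [179.9, 0.3, 7.9]
ft_force: [-11.5, -11.3, 8.7]
finger_gap: 55.2
grip_force: 66.4
time: 20.35
tool_pos: [588.4, 67.0, 47.6]
tcp_rot: [179.9, 0.3, 7.9]
ft_force: [-12.1, -11.2, 9.4]
finger_gap: 55.5
grip_force: 66.4
time: 20.55
tool_pos: [588.3, 68.0, 47.7]
tcp_rot: [179.9, 0.3, 7.9]
ft_force: [-11.1, -10.2, 9.8]
finger_gap: 55.3
grip_force: 66.4
```

```bash
python3 -m handwheel '[[0,-0.001,0,0],[0,0,0,0]]'
python3 -m handwheel '[[0,-0.001,0,0],[0,0,0,0]]'
python3 -m handwheel '[[0,-0.001,0,0],[0,0,0,0]]'
```

```text
time: 20.75
tool_pos: [588.2, 69.0, 47.7]
tcp_rot: [179.9, 0.3, 7.9]
ft_force: [-11.2, -10.1, 9.8]
finger_gap: 54.9
grip_force: 66.4
time: 20.95
tool_pos: [588.2, 69.1, 47.7]
tcp_rot: [179.8, 0.3, 7.9]
ft_force: [-10.8, -14.2, 9.1]
finger_gap: 55.5
grip_force: 66.3
time: 21.15
tool_pos: [588.2, 69.2, 47.8]
tcp_rot: [179.7, 0.3, 7.9]
ft_force: [-10.3, -18.1, 10.1]
finger_gap: 55.5
grip_force: 66.3
```

Fence contact (y has stopped, force rising). I add a little push on both.

```bash
python3 -m handwheel '[[0.001,-0.001,0,0],[0,0,0,0]]'
python3 -m handwheel '[[0,-0.001,0,0],[0,0,0,0],[0,0,0,0],[0,0,0,0],[0,0,0,0]]'
python3 - <<'E'
from h import *
s=r.sense();save('s6',r.snapshot('side'),(90,130,240,180),3)
F=Ro.from_euler('z',-8,degrees=True).apply(s['ft_force']);print(F,s['tool_pos'],s['tcp_rot'])
E
```

```text
time: 21.35
tool_pos: [588.1, 69.3, 47.7]
tcp_rot: [179.6, 0.4, 7.9]
ft_force: [-17.1, -24.0, 15.1]
finger_gap: 55.2
grip_force: 66.9
time: 21.85
tool_pos: [588.1, 69.3, 47.8]
tcp_rot: [179.6, 0.4, 7.8]
ft_force: [-15.2, -27.3, 14.9]
finger_gap: 54.9
grip_force: 66.9
[-18.85699306 -24.93174321  14.9194285 ] [588.12088431  69.32051396  47.78424635] [179.57385785   0.44073754   7.84847998]
```

View pics/s6.png

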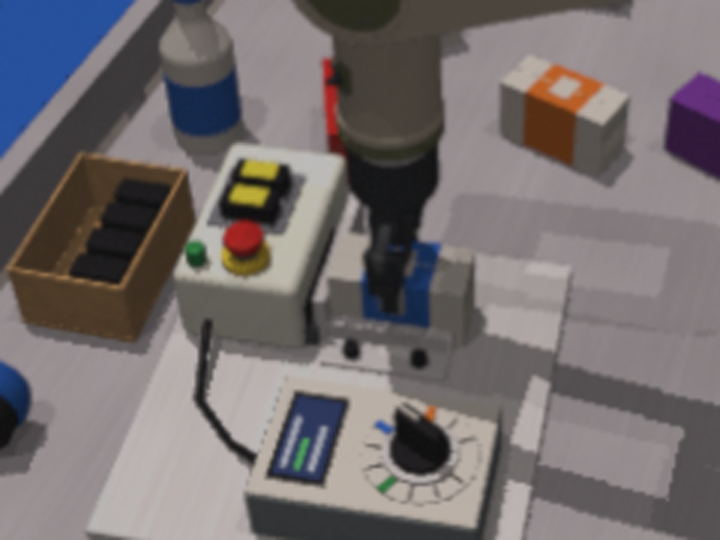

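The carton's end bears on the end stop at crop (330,270) and its side on the fence at (390,330). It is flat, the dial is at blue and the orange carton is unmoved. Even with worst-case friction, more than 6 N remains on each face, and both are far under 60 N.

```bash
python3 -c "
from bench import r
print(r.hand_in())"
```

```text
the job is handed in; nothing more can be done
None
```

I set the dial to the blue mark, pressed the blue carton into the corner at about 19 N towards the end stop and 25 N towards the side fence (wrist reading), left the orange carton unmoved, and handed the job in at about 22 s; no verdict came back.

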